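# Secure a fender section on its finishing fixture

### The arm

A 6-joint arm with a two-finger parallel gripper is mounted at the origin on the work surface. World frame = base frame: x ahead of the robot, y to its left, z up, the work surface at z = 0. Lengths are in m, angles in rad, forces in N, time in s.
With the tool pointing down it reaches from about 0.35 to 0.975 m from the base axis. Payload 4.9 kg.
Tool frame: the origin (TCP) lies on the front face of the gripper's body, between the roots of the fingers; the fingertips stand 73 mm ahead of it and the grasp point (between the pads) lies 54 mm ahead of it (tip_extent is the distance from the TCP to the fingertips, in m); y points along the fingers, x is the direction in which the jaws open and shut, and the axes are right-handed (so a half turn about y gives the same grasp; the last joint's range is limited). The gripper opens to 85 mm and grips with 20 to 120 N. Pads are 22 mm wide; open, the fingers measure 114 mm over their backs; the gripper's body (76 mm by 85 mm) begins 54 mm behind the grasp point. The pads swing forward as they close: fully open they stand 13 mm farther back than shut.
Start: joints at [1.036, 0.053, 1.613, -0, 1.476, -0.119], TCP at [0.252, 0.572, 0.304] pointing down, gripper open.
Joint ranges: [-3.01, 3.01], [-1.01, 2.22], [0.06, 2.58], [-1.02, 4.17], [0.09, 2.62], [-3.14, 3.14]. Speed limits (rad/s): [2.57, 2.57, 3.14, 3.14, 3.14, 3.14].

### API

Orientations are given as a unit quaternion [w, x, y, z].
In Python, from plant import state, grab_frame, camera_info, job_done, tip_extent gives the robot as it stands.
- The arm moves only by the tool carry_out, never from a script. Its argument "rows" is a list that holds one entry, the list of rows, each a list of 7 numbers: the turn, a rotation vector about the world's x, y, z as a fraction of full scale, then the shift along the world's x, y, z as a fraction of full scale, then the finger opening in mm, from 0 to 85.4. A call has 1 to 5 rows; each row shifts and turns the commanded pose from where the row before left it; what a row does not reach is not made up. Full scale, the value 1, is 40 mm for a shift and 4 degrees for a turn. A row lasts 1/10 s, in which the tool goes at most 50 mm and 8.59 degrees, less where a joint would pass 70% of its speed; a pose out of reach is approached as far as the arm can. A call with a number of a shift or a turn outside -1 to 1 is refused whole. A call with a gripper value outside its range is refused whole. The fingers move at their own pace and stop on an object; the grip force is fixed at half the most. Time passes only in rows, so rows that do not move let the fingers close. It gives the time, the measured TCP pose, the force and the opening at its end, in the units of the state.
- state(): the state, without advancing time (a new reading comes with each control period).
- grab_frame(name): name is "side" or "top"; returns the picture (420x560x3 uint8, blue, green, red); there is no depth.
- camera_info(name): a dict with "intrinsics" (3x3 intrinsics, pixels), "xyz" and "rotation" of the camera in the world. Camera axes: x right, y down, z forward; pixel columns grow to the right and rows downward; lengths in m; the calibration is good to about 2 mm. A picture is of the moment at which its call begins. camera_info takes no time and is no camera call.
- job_done(): hands the job in, once; it reports no verdict.
The state is a dict: "time": time; "joint_pos": joint angles; "joint_vel": joint speeds; "joint_efforts": joint torques, N m; "tool_pos": TCP position; "tool_rot": TCP orientation; "contact_force": force on the tool from outside, world axes, zero at the start; "ft_torque": the same for the moment, N m; "gripper_width": opening from 0.0 (shut) to 1.0 (fully open).
Only numpy, scipy, OpenCV 4.12 (cv2) and the standard library are available. Lean on these libraries where they do the work, as an engineer would, in place of code of your own. Each camera call takes 0.05 s, during which the arm holds its last target.

### The job

Secure the grey fender section on its wooden fixture. First press the upright handle of the spring-loaded locating pin right down and slide it fully under the steel catch, so that the pin stays down in the fender's notch when you let go; then turn the round clamp knob clockwise, following it as it sinks, until its rubber foot is squeezed firmly on the fender. Leave the fender lying in its place and do not disturb the other things on the bench.

Things in the scene. Friction and masses are not known exactly. Their poses are not given: they have to be found in the camera images.
- fixture: Wooden fixture screwed to the bench, base 200 x 360 x 20 mm; on each end post a steel arm, top 115 mm up. Origin: centre of its underside; x across, y along, z up. Clamp axis (vertical) at its (x, y) = (0, -105) mm, pin axis at (0, 105). Catch: steel portal beyond the pin at x 42 to 64 mm, 46 mm wide (y), lip underside 134 mm and top 150 mm above the bench.
- fender: Loose dark grey moulded fender section, 90 mm wide, 250 mm long, arched, with a flat 4 mm flange at each end lying on the fixture's seats; top 106 mm above the bench. Origin: its centre, 60 mm above the bench, at the flanges' undersides; axes as the fixture's. The pin goes into a 14 mm notch in the +y flange; the -y flange is under the clamp foot. It already lies where it belongs.
- keeper_grip (a point): Centre of the grey upright handle of the pin's sliding keeper: 40 mm long (fixture x), 20 mm thick (fixture y; grip it across this from above), 36 mm high, top 18 mm above this point. It stands on an aluminium slide plate 63 x 22 x 12 mm whose nose points to the catch (fixture +x). At the start this point is 167 mm above the bench, 8 mm to the -x side of the pin axis.
- pin (a joint): How far the pin with its keeper is pressed down, m: 0 up, 0.018 lower stop. Its spring pushes up with 3 N at 0, 7.5 N at the stop. The keeper's nose passes under the catch's lip only when pressed beyond 0.015; once under, the spring holds it up against the lip at about 0.015.
- keeper (a joint): How far the keeper is slid along the fixture's +x towards and under the catch, m: 0 at the start, 0.024 at its end stop (fully under, nose 20 mm beneath the lip). With the pin up the lip blocks it at 0.004. It slides with about 1.5 N and stays where it is left.
- knob_grip (a point): Centre of the round grey ribbed clamp knob, 44 mm diameter, 36 mm high, on the clamp's vertical axis; top 18 mm above this point. It sinks and rises with the screw: 165 mm above the bench at turn 0, 145 mm when fully down; nothing near it, apart from its own stem and the steel arm below, is higher than 115 mm.
- clamp_knob (a joint): Turn of the clamp knob, rad; grows clockwise seen from above, starts between 0.8 and 2.0. Fast thread: sinks 24 mm per full turn (3.8 mm per rad). The foot meets the flange at 4.0, is then squeezed 3.8 mm per rad (2.5 N per mm) up to a hard stop at 5.2; 4.6 to 5.2 is firm. It takes 0.07 to 0.12 N m and stays where it is left.
- clamp_foot: Round black rubber foot under the clamp screw, 24 mm diameter, 12 mm high, springy along the screw. Origin: centre of its underside; 79 mm above the bench at turn 0, 64 mm when it meets the flange.
- cleaner: Bystander: clear bottle with white cap, 64 mm diameter, 190 mm high; origin at the centre of its base.
- flask: Bystander: white drinking flask with a red lid, 70 mm diameter, 170 mm high; origin at the centre of its base.
- tape_roll: Bystander: roll of tape lying flat, 100 mm diameter, 25 mm high; origin at the centre of its underside.
- sanding_block: Bystander: cork sanding block, 110 x 60 x 35 mm; origin at the centre of its underside.

How it is judged:
By the outcome, as a careful person would: the job done as asked, in the order asked, and still so for the second after the job is handed in, with the robot touching nothing.
It also fails if it takes over 72 s, if anything falls off the work surface, if the arm or the gripper's body presses on something with over 40 N, if the wrist force passes 120 N, or if a joint passes its speed limit or range.

## Working session

There is one attempt and no reset: what is moved stays moved. The work goes in short steps, Python scripts to look and compute and a tool call to move; the robot and the scene stay as the last step left them, time stands still between calls to the robot, and variables do not carry over. Pictures are saved under pics/ and viewed, and the job is handed in when it is done.

Besides the shell and the picture viewer there is one more tool, called after ">>>" as name([rows], argument=value, ...), one row to a line, values as JSON. carry_out: Moves the arm, as the interface text tells. Shift numbers are shares of 40 mm and turn numbers shares of 4 degrees, none past 1 either way. Its arguments: {"type":"object","properties":{"rows":{"type":"array"}},"required":["rows"]}

```bash
mkdir -p pics; python3 - <<'E'
from plant import *
import cv2
for n in("side","top"):
    cv2.imwrite(f"pics/{n}0.png",grab_frame(n)); c=camera_info(n); print(n,c)
s=state();print({k:s[k] for k in("time","tool_pos","tool_rot","contact_force","gripper_width")})
print(tip_extent)
E
```

```text
side {'intrinsics': array([[411.07864363,   0.        , 281.6882065 ],
       [  0.        , 411.07864363, 208.3157155 ],
       [  0.        ,   0.        ,   1.        ]]), 'xyz': array([-0.09870559, -0.83878932,  0.96481362]), 'rotation': array([-0.4033819 ,  0.86184425, -0.2758291 ,  0.13574179])}
top {'intrinsics': array([[522.56303578,   0.        , 283.02023128],
       [  0.        , 522.56303578, 220.45762453],
       [  0.        ,   0.        ,   1.        ]]), 'xyz': array([0.19021726, 0.00345347, 1.76052718]), 'rotation': array([-0.06669378,  0.7066874 , -0.7012954 ,  0.06579984])}
{'time': 0.1, 'tool_pos': array([0.25223106, 0.57136925, 0.30277538]), 'tool_rot': array([-0.59215185,  0.5927204 ,  0.38544942, -0.38661022]), 'contact_force': array([ 0.08256908, -0.0120747 , -0.1118111 ]), 'gripper_width': 0.9972551302783148}
0.0726
```

View pics/side0.png

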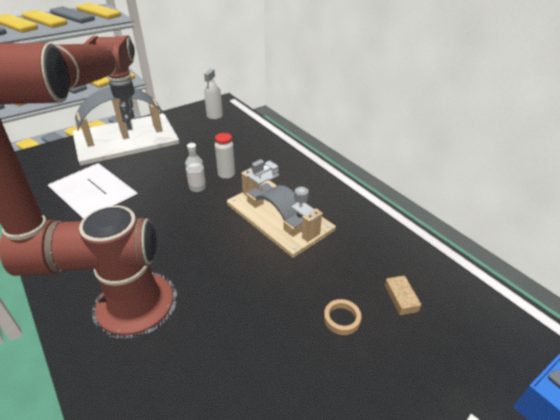

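View pics/top0.png

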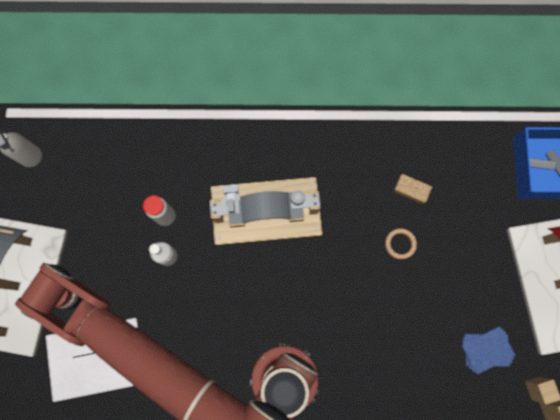

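The top view shows the fixture near (265,210), with the pin end on its left (+y) and the knob on its right near (298,199). Next I'll enlarge both views.

```bash
cat > h.py <<'E'
import numpy as np, cv2
from scipy.spatial.transform import Rotation as R
from plant import *
def cam(n):
    c=camera_info(n); K=c["intrinsics"]; q=np.array(c["rotation"]); M=R.from_quat(q[[1,2,3,0]]).as_matrix(); return K,np.array(c["xyz"]),M
def ray(n,uv):
    K,p,M=cam(n); d=M@np.linalg.inv(K)@np.array([uv[0],uv[1],1.]); return p,d/np.linalg.norm(d)
def onz(n,uv,z):
    p,d=ray(n,uv); return p+d*(z-p[2])/d[2]
def proj(n,P):
    K,p,M=cam(n); c=M.T@(np.array(P)-p); c=K@c; return c[:2]/c[2]
def two(uvs,uvt):
    p1,d1=ray("side",uvs);p2,d2=ray("top",uvt)
    A=np.stack([d1,-d2],1); t=np.linalg.lstsq(A,p2-p1,rcond=None)[0]
    a=p1+d1*t[0];b=p2+d2*t[1]; return (a+b)/2,np.linalg.norm(a-b)
def crop(im,x0,y0,x1,y1,f): return cv2.resize(im[y0:y1,x0:x1],None,fx=f,fy=f,interpolation=cv2.INTER_CUBIC)
E
python3 - <<'E'
from h import *
cv2.imwrite("pics/c1.png",crop(cv2.imread("pics/top0.png"),200,170,330,250,6))
cv2.imwrite("pics/c2.png",crop(cv2.imread("pics/side0.png"),220,150,340,252,6)[:600])
im=cv2.imread("pics/top0.png"); hsv=cv2.cvtColor(im,cv2.COLOR_BGR2HSV)
m=((hsv[...,0]>8)&(hsv[...,0]<28)&(hsv[...,2]>110)).astype(np.uint8); m[:, :200]=0;m[:,335:]=0;m[:165]=0;m[255:]=0
pts=np.argwhere(m)[:,::-1].astype(np.float32)
r=cv2.minAreaRect(pts); b=cv2.boxPoints(r); print(r)
W=np.array([onz("top",q,0.02) for q in b]); print(W.round(4),W.mean(0), np.linalg.norm(W[1]-W[0]),np.linalg.norm(W[2]-W[1]))
E
```

```text
((265.0409851074219, 210.4508056640625), (59.21038055419922, 110.09147644042969), 84.80557250976562)
[[ 0.6393  0.267   0.02  ]
 [ 0.6776 -0.1096  0.02  ]
 [ 0.472  -0.1267  0.02  ]
 [ 0.4352  0.2419  0.02  ]] [0.55603075 0.06817839 0.02      ] 0.378529471513801 0.20632792609809716
```

View pics/c1.png

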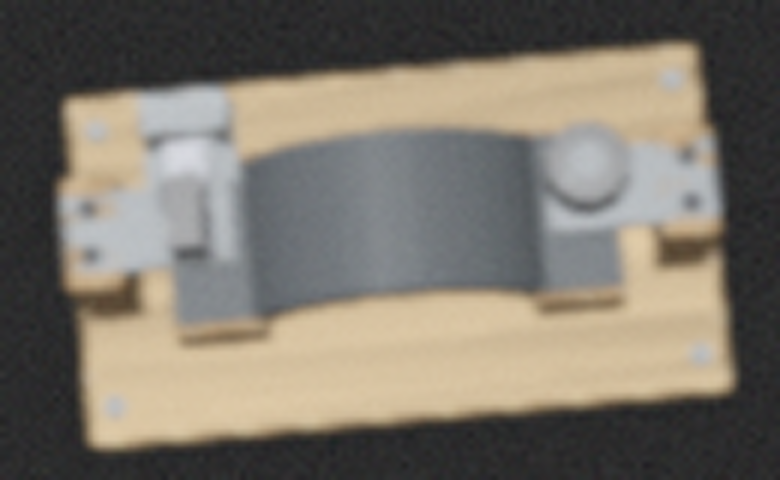

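View pics/c2.png

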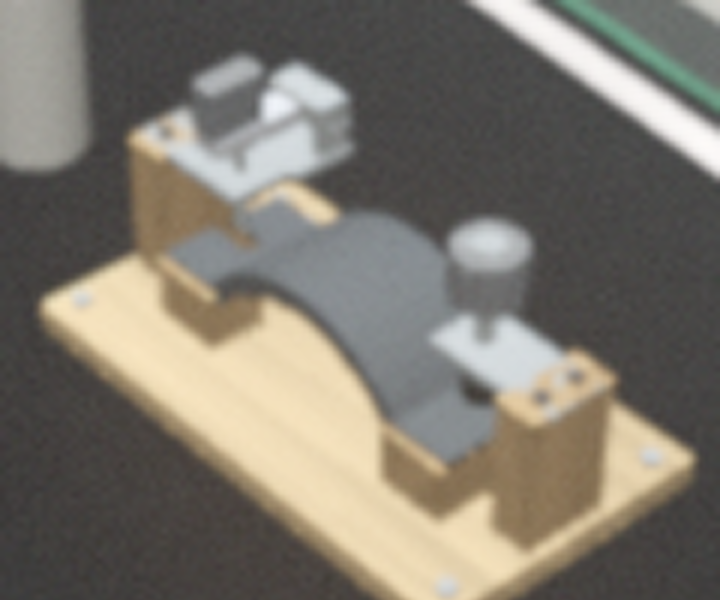

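The crops show the handle top near (184,215) in the 6x top crop, the catch at (185,112), and the knob at (586,165). The base corners are at (65,98), (697,42), (735,388) and (92,448). I'll take the fixture pose from those corners and cross-check it against the other features.

```bash
python3 - <<'E'
from h import *
f=lambda x,y:((x+.5)/6-.5+200,(y+.5)/6-.5+170)
g=lambda x,y:((x+.5)/6-.5+220,(y+.5)/6-.5+150)
top=np.array([onz("top",f(*q),0.02) for q in[(65,98),(697,42),(735,388),(92,448)]])
loc=np.array([[100,180],[100,-180],[-100,-180],[-100,180]])/1000
def fit(loc,W):
    a=loc-loc.mean(0);b=W[:,:2]-W[:,:2].mean(0)
    th=np.arctan2((a[:,0]*b[:,1]-a[:,1]*b[:,0]).sum(),(a*b).sum()); c=np.cos(th);s=np.sin(th);Rm=np.array([[c,-s],[s,c]])
    t=W[:,:2].mean(0)-Rm@loc.mean(0); print(np.degrees(th),t,((loc@Rm.T+t-W[:,:2])*1000).round(1).tolist()); return th,t,Rm
th,t,Rm=fit(loc,top)
S=np.array([onz("side",g(*q),0.02) for q in [(693,460),(42,308)]]); print("side corners",S)
for n,l,z in[("tl",(.1,.18),.02),("-x-y",(-.1,-.18),.02),("+x-y",(.1,-.18),.02),("-x+y",(-.1,.18),.02),("handletop",(-.008,.105),.185),("knobtop",(0,-.105),.178),("catch",(.053,.105),.15)]:
    P=np.r_[Rm@np.array(l)+t,z]; a=proj("top",P);b=proj("side",P)
    print(n,P.round(4),"topcrop",((a-[200,170]+.5)*6).round(0),"sidecrop",((b-[220,150]+.5)*6).round(0))
print("knob two",two(g(490,243),f(586,162)))
print("handle two",two(g(229,72),f(182,207)))
E
```

```text
5.810724835775369 [0.55671058 0.06565222] [[-1.6, -2.3], [-1.0, 1.3], [1.1, 1.6], [1.4, -0.6]]
side corners [[ 0.67127445 -0.10298542  0.02      ]
 [ 0.43668016  0.23119307  0.02      ]]
tl [0.638  0.2549 0.02  ] topcrop [ 69. 101.] sidecrop [292. 180.]
-x-y [ 0.4754 -0.1235  0.02  ] topcrop [733. 387.] sidecrop [442. 624.]
+x-y [ 0.6744 -0.1033  0.02  ] topcrop [695.  44.] sidecrop [698. 459.]
-x+y [0.439  0.2346 0.02  ] topcrop [ 94. 446.] sidecrop [ 43. 304.]
handletop [0.5381 0.1693 0.185 ] topcrop [186. 210.] sidecrop [230.  75.]
knobtop [ 0.5673 -0.0388  0.178 ] topcrop [590. 161.] sidecrop [493. 247.]
catch [0.5988 0.1755 0.15  ] topcrop [184. 112.] sidecrop [311.  88.]
knob two (array([ 0.56648904, -0.03717106,  0.17988997]), np.float64(0.0007574043366560675))
handle two (array([0.53927084, 0.17097268, 0.18564595]), np.float64(0.0003684572041520632))
```

The pose is consistent: yaw is about 5.8° and the two-view cross-checks agree to about 2 mm. Next come the tool axes and the moves they need.

```bash
cat >> h.py <<'E'
def tool():
    s=state(); q=np.array(s["tool_rot"]); M=R.from_quat(q[[1,2,3,0]]).as_matrix(); return s,np.array(s["tool_pos"]),M
def rep():
    s,p,M=tool(); print("t",round(s["time"],2),"pos",p.round(4),"yawx",np.degrees(np.arctan2(M[1,0],M[0,0])).round(2),"z",M[:,2].round(4),"F",np.round(s["contact_force"],2),"T",np.round(s["ft_torque"],3),"w",round(s["gripper_width"],3),"j",np.round(s["joint_pos"],3))
E
python3 - <<'E'
from h import *
rep()
for n,uv,z in[("flask",(154,205),.17),("cleaner",(157,248),.19)]: print(n,onz("top",uv,z))
E
```

```text
t 0.1 pos [0.2522 0.5714 0.3028] yawx 66.18 z [-9.148e-01  4.039e-01  2.000e-04] F [ 0.08 -0.01 -0.11] T [-0.013 -0.003 -0.055] w 0.997 j [ 1.036  0.053  1.614  0.     1.476 -0.119]
flask [0.53818951 0.4090439  0.17      ]
cleaner [0.40060047 0.38768516 0.19      ]
```

>>> carry_out([
  [[0, 0, 0.57, 0.55, -0.77, 0.2, 85], [0, 0, 0.57, 0.55, -0.77, 0.2, 85], [0, 0, 0.57, 0.55, -0.77, 0, 85], [0, 0, 0.57, 0.55, -0.77, 0, 85], [0, 0, 0.57, 0.55, -0.77, 0, 85]],
])

```text
time: 0.6
tool_pos: [0.3629, 0.4163, 0.3194]
tool_rot: [-0.551, 0.551, 0.443, -0.444]
contact_force: [0.5, 0.7, -0.1]
gripper_width: 0.994
```

>>> carry_out([
  [[0, 0, 0.57, 0.55, -0.77, 0, 85], [0, 0, 0.57, 0.55, -0.77, 0, 85], [0, 0, 0.57, 0.55, -0.77, 0, 85], [0, 0, 0.57, 0.55, -0.77, 0, 85], [0, 0, 0.57, 0.55, -0.77, 0, 85]],
])

```text
time: 1.1
tool_pos: [0.4729, 0.2623, 0.3194]
tool_rot: [0.504, -0.504, -0.496, 0.496]
contact_force: [0.3, -0.0, -0.2]
gripper_width: 0.993
```

>>> carry_out([
  [[0, 0, 0.57, 0.55, -0.77, 0, 60], [0, 0, 0.57, 0.55, -0.77, 0, 60], [0, 0, 0.57, 0.55, -0.77, 0, 60], [0, 0, 0, 0, 0, 0, 60], [0, 0, 0, 0, 0, 0, 60]],
])

```text
time: 1.6
tool_pos: [0.5384, 0.1708, 0.3192]
tool_rot: [0.475, -0.474, -0.524, 0.525]
contact_force: [0.3, 0.0, -0.3]
gripper_width: 0.702
```

```bash
python3 - <<'E'
from h import *
rep()
cv2.imwrite("pics/s1.png",crop(grab_frame("side"),200,70,340,190,5)); 
E
```

```text
t 1.6 pos [0.5384 0.1708 0.3192] yawx 95.7 z [-0.9951 -0.0993  0.0014] F [ 0.28  0.01 -0.3 ] T [ 0.015 -0.005  0.022] w 0.702 j [ 0.175 -0.098  1.736  0.     1.505 -1.495]
```

View pics/s1.png

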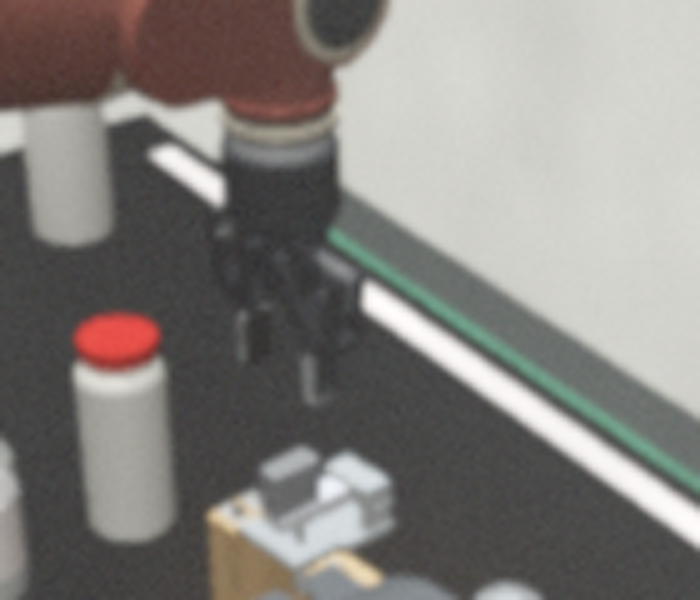

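The gripper hangs centred over the handle, with the jaws either side of it (gap at about (280,370) in the crop). I'll descend and grip now.

>>> carry_out([
  [[0, 0, 0, 0, 0, -0.6, 60], [0, 0, 0, 0, 0, -0.6, 60], [0, 0, 0, 0, 0, -0.6, 60], [0, 0, 0, 0, 0, -0.4, 60], [0, 0, 0, 0, 0, -0.1, 50]],
])

```text
time: 2.15
tool_pos: [0.5368, 0.172, 0.2253]
tool_rot: [0.475, -0.473, -0.524, 0.526]
contact_force: [0.1, 0.5, 0.4]
gripper_width: 0.589
```

>>> carry_out([
  [[0, 0, 0, 0, 0, 0, 35], [0, 0, 0, 0, 0, 0, 30], [0, 0, 0, 0, 0, 0, 25], [0, 0, 0, 0, 0, 0, 22], [0, 0, 0, 0, 0, 0, 20]],
])

```text
time: 2.65
tool_pos: [0.5389, 0.1717, 0.229]
tool_rot: [-0.474, 0.474, 0.526, -0.524]
contact_force: [0.0, 1.9, 1.9]
gripper_width: 0.233
```

```bash
python3 - <<'E'
from h import *
rep(); print(tip_extent)
cv2.imwrite("pics/s2.png",crop(grab_frame("side"),200,70,340,190,5)); 
E
```

```text
t 2.65 pos [0.5389 0.1717 0.229 ] yawx 95.8 z [-0.9949 -0.1011 -0.0019] F [0.05 1.88 1.94] T [ 0.273  0.016 -0.05 ] w 0.233 j [ 1.760e-01 -3.100e-02  1.825e+00  1.000e-03  1.346e+00 -1.496e+00]
0.0726
```

View pics/s2.png

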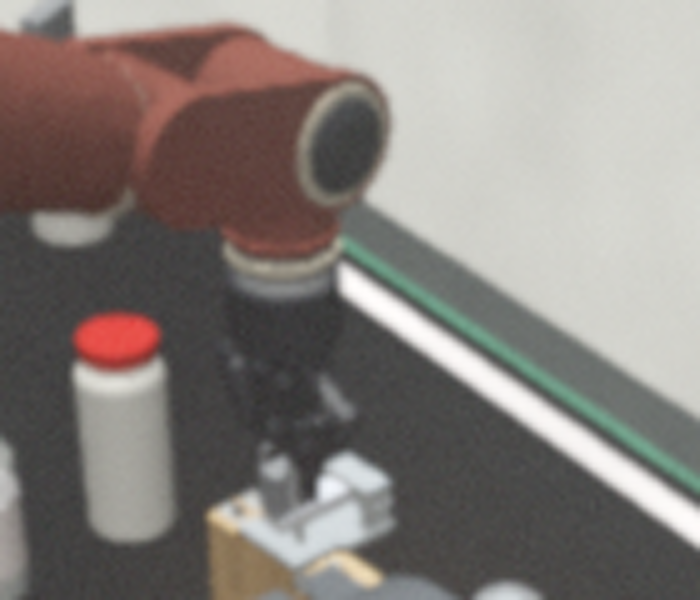

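The jaws have reached the handle at 20 mm. I'll squeeze, then press down gently.

>>> carry_out([
  [[0, 0, 0, 0, 0, 0, 5], [0, 0, 0, 0, 0, 0, 0], [0, 0, 0, 0, 0, -0.05, 0], [0, 0, 0, 0, 0, -0.05, 0], [0, 0, 0, 0, 0, 0, 0]],
])

```text
time: 3.2
tool_pos: [0.5388, 0.1717, 0.224]
tool_rot: [-0.474, 0.474, 0.525, -0.524]
contact_force: [1.8, 4.1, 3.6]
gripper_width: 0.225
```

>>> carry_out([
  [[0, 0, 0, 0, 0, -0.08, 0], [0, 0, 0, 0, 0, -0.08, 0], [0, 0, 0, 0, 0, -0.08, 0], [0, 0, 0, 0, 0, 0, 0], [0, 0, 0, 0, 0, 0, 0]],
])

```text
time: 3.7
tool_pos: [0.5388, 0.1716, 0.2148]
tool_rot: [-0.474, 0.474, 0.525, -0.524]
contact_force: [0.3, 5.7, 6.0]
gripper_width: 0.222
```

>>> carry_out([
  [[0, 0, 0, 0, 0.02, -0.04, 0], [0, 0, 0, 0, 0, -0.04, 0], [0, 0, 0, 0, 0, -0.02, 0], [0, 0, 0, 0, 0, 0, 0]],
])

```text
time: 4.1
tool_pos: [0.5389, 0.1719, 0.211]
tool_rot: [-0.474, 0.474, 0.525, -0.525]
contact_force: [-0.5, 1.2, 5.3]
gripper_width: 0.226
```

>>> carry_out([
  [[0, 0, 0, 0, 0, -0.02, 0], [0, 0, 0, 0, 0, -0.02, 0], [0, 0, 0, 0, 0, 0, 0]],
])

```text
time: 4.4
tool_pos: [0.5393, 0.172, 0.2109]
tool_rot: [-0.473, 0.475, 0.525, -0.524]
contact_force: [-2.1, 0.8, 11.5]
gripper_width: 0.226
```

```bash
python3 - <<'E'
from h import *
rep()
cv2.imwrite("pics/s3.png",crop(grab_frame("side"),230,140,300,200,10)); 
E
```

```text
t 4.4 pos [0.5393 0.172  0.2109] yawx 95.81 z [-0.9949 -0.1013 -0.0021] F [-2.14  0.82 11.54] T [ 0.483  0.279 -0.083] w 0.226 j [ 1.780e-01 -1.200e-02  1.838e+00 -1.000e-03  1.314e+00 -1.495e+00]
```

View pics/s3.png

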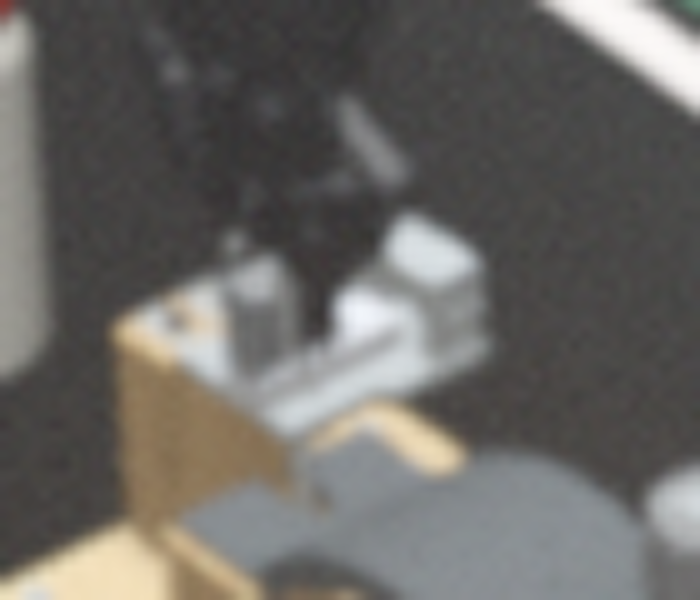

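The z reading has stopped and the force has risen, so the pin is at its lower stop. I'll slide toward the catch along the fixture's +x.

>>> carry_out([
  [[0, 0, 0, 0.1, 0.01, 0, 0], [0, 0, 0, 0.1, 0.01, 0, 0], [0, 0, 0, 0.1, 0.01, 0, 0], [0, 0, 0, 0, 0, 0, 0]],
])

```text
time: 4.85
tool_pos: [0.5517, 0.1732, 0.211]
tool_rot: [-0.473, 0.475, 0.525, -0.524]
contact_force: [-0.1, 1.8, 10.0]
gripper_width: 0.227
```

>>> carry_out([
  [[0, 0, 0, 0.1, 0.01, 0, 0], [0, 0, 0, 0.1, 0.01, 0, 0], [0, 0, 0, 0.08, 0.01, 0, 0], [0, 0, 0, 0, 0, 0, 0]],
])

```text
time: 5.25
tool_pos: [0.5627, 0.1743, 0.2109]
tool_rot: [-0.473, 0.475, 0.525, -0.524]
contact_force: [-1.0, 1.9, 11.6]
gripper_width: 0.223
```

>>> carry_out([
  [[0, 0, 0, 0.03, 0, 0, 0], [0, 0, 0, 0.02, 0, 0, 0], [0, 0, 0, 0, 0, 0, 0]],
])

```text
time: 5.55
tool_pos: [0.5634, 0.1744, 0.2109]
tool_rot: [0.474, -0.474, -0.524, 0.525]
contact_force: [-7.1, 1.2, 14.8]
gripper_width: 0.218
```

It has hit the end stop: 24 mm travelled and −7 N. I'll ease off and release.

>>> carry_out([
  [[0, 0, 0, -0.02, 0, 0.04, 0], [0, 0, 0, 0, 0, 0.04, 0], [0, 0, 0, 0, 0, 0, 30], [0, 0, 0, 0, 0, 0, 45], [0, 0, 0, 0, 0, 0, 50]],
])

```text
time: 6.05
tool_pos: [0.5621, 0.1739, 0.2104]
tool_rot: [0.474, -0.474, -0.524, 0.526]
contact_force: [0.4, 0.2, 0.2]
gripper_width: 0.586
```

>>> carry_out([
  [[0, 0, 0, 0, 0, 0, 50], [0, 0, 0, 0, 0, 0.5, 50], [0, 0, 0, 0, 0, 0.7, 60], [0, 0, 0, 0, -0.8, 0.9, 60], [0, 0, 0, 0, -0.8, 0.4, 60]],
])

```text
time: 6.55
tool_pos: [0.5636, 0.1103, 0.3155]
tool_rot: [-0.472, 0.475, 0.526, -0.524]
contact_force: [-0.1, -1.3, 0.5]
gripper_width: 0.701
```

>>> carry_out([
  [[0, 0, 0, 0, -0.8, 0, 70], [0, 0, 0, 0, -0.8, 0, 70], [0, 0, 0, 0, -0.8, 0, 75], [0, 0, 0, 0, -0.8, 0, 75], [0, 0, 0, 0, -0.5, 0, 75]],
])

```text
time: 7.05
tool_pos: [0.5625, -0.0396, 0.3115]
tool_rot: [0.474, -0.474, -0.524, 0.525]
contact_force: [1.0, 0.1, -0.4]
gripper_width: 0.879
```

```bash
python3 - <<'E'
from h import *
rep()
cv2.imwrite("pics/s4.png",crop(grab_frame("side"),220,150,320,225,7)); cv2.imwrite("pics/t4.png",crop(grab_frame("top"),200,170,330,250,6))
E
```

```text
t 7.05 pos [ 0.5625 -0.0396  0.3115] yawx 95.73 z [-0.995  -0.0998  0.001 ] F [ 1.    0.08 -0.4 ] T [ 0.02  -0.027 -0.017] w 0.879 j [-2.020e-01 -9.700e-02  1.747e+00 -1.000e-03  1.492e+00 -1.873e+00]
```

View pics/s4.png

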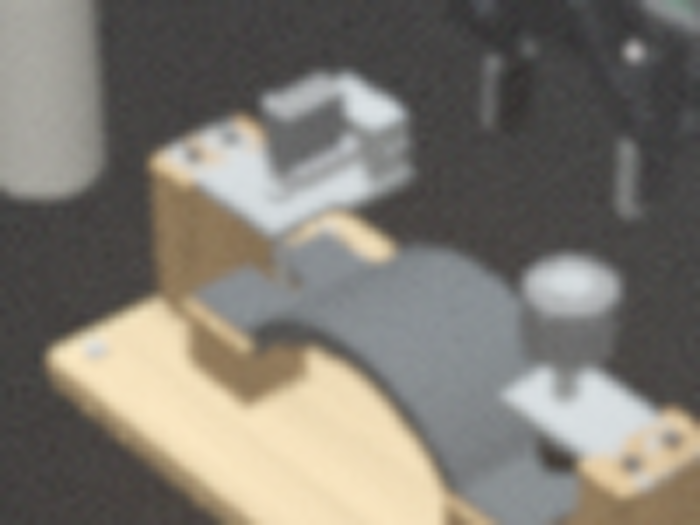

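View pics/t4.png

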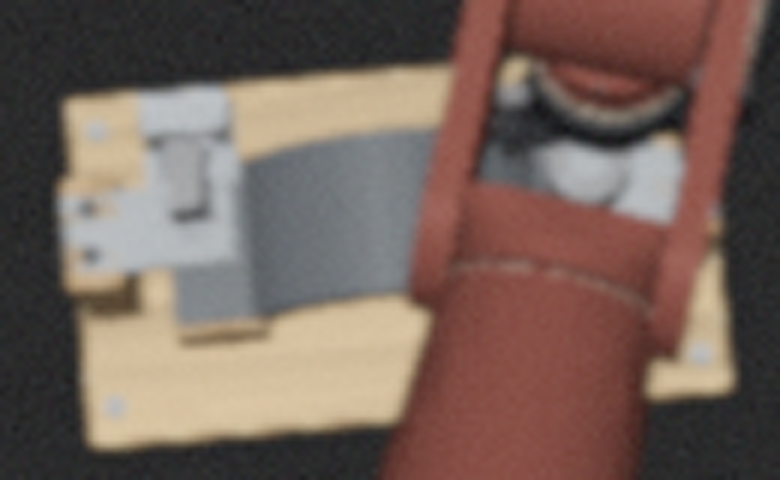

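The keeper is latched: in the side crop the handle (300,120) sits low against the catch, and the slide nose is under the lip. In the top crop the handle has moved up to (185,175). Now for the knob. Joint 6 is at −1.87 and clockwise increases it, so one grasp can cover the whole turn.

>>> carry_out([
  [[0, 0, 0, 0.06, 0.03, -0.5, 75], [0, 0, 0, 0.05, 0.03, -0.6, 75], [0, 0, 0, 0, 0, -0.6, 75], [0, 0, 0, 0, 0, -0.4, 75], [0, 0, 0, 0, 0, -0.16, 70]],
])

```text
time: 7.65
tool_pos: [0.5662, -0.0343, 0.219]
tool_rot: [0.475, -0.473, -0.524, 0.526]
contact_force: [-0.8, 1.1, -0.8]
gripper_width: 0.82
```

>>> carry_out([
  [[0, 0, 0, 0, 0, 0, 60], [0, 0, 0, 0, 0, 0, 50], [0, 0, 0, 0, 0, 0, 48], [0, 0, 0, 0, 0, 0, 46], [0, 0, 0, 0, 0, 0, 44]],
])

```text
time: 8.15
tool_pos: [0.5679, -0.0359, 0.2229]
tool_rot: [0.473, -0.475, -0.525, 0.525]
contact_force: [0.6, -3.1, 1.7]
gripper_width: 0.515
```

```bash
python3 - <<'E'
from h import *
rep()
f=lambda x,y:((x+.5)/6-.5+200,(y+.5)/6-.5+170); g=lambda x,y:((x+.5)/7-.5+220,(y+.5)/7-.5+150)
print(two(g(303,95),f(184,165)))
cv2.imwrite("pics/s5.png",crop(grab_frame("side"),240,130,340,205,7))
E
```

```text
t 8.15 pos [ 0.5679 -0.0359  0.2229] yawx 95.81 z [-0.9949 -0.1012 -0.0021] F [ 0.57 -3.06  1.68] T [-0.52  -0.053 -0.071] w 0.515 j [-0.193 -0.017  1.822 -0.002  1.334 -1.865]
(array([0.56358852, 0.17303971, 0.16945954]), np.float64(0.004033342743348409))
```

View pics/s5.png

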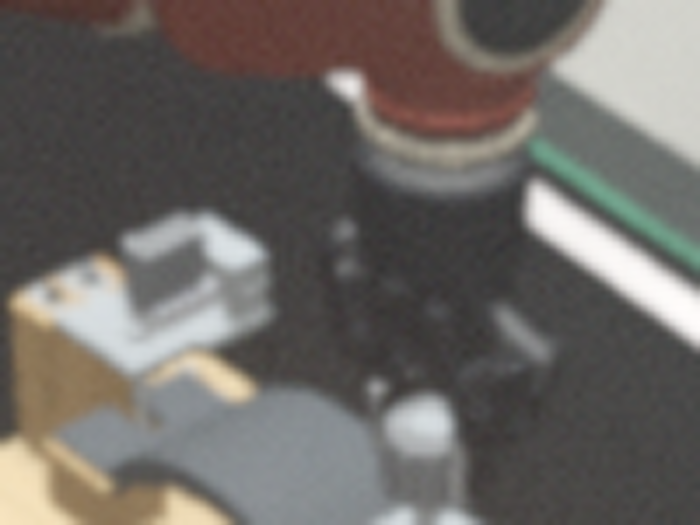

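The handle top is at z = 0.1695 m and x = 0.5636 m, so the pin is down about 15.5 mm and still held. The jaws are around the knob, so I'll centre in y and squeeze.

>>> carry_out([
  [[0, 0, 0, 0, -0.03, 0, 44], [0, 0, 0, 0, 0, 0, 40], [0, 0, 0, 0, 0, 0, 20], [0, 0, 0, 0, 0, 0, 0], [0, 0, 0, 0, 0, 0, 0]],
])

```text
time: 8.7
tool_pos: [0.5676, -0.0362, 0.2224]
tool_rot: [-0.474, 0.474, 0.525, -0.524]
contact_force: [-0.1, -0.3, 5.7]
gripper_width: 0.498
```

>>> carry_out([
  [[0, 0, -0.5, 0, 0, -0.003, 0], [0, 0, -1, 0, 0, -0.007, 0], [0, 0, -1, 0, 0, -0.007, 0], [0, 0, -1, 0, 0, -0.007, 0], [0, 0, -1, 0, 0, -0.007, 0]],
])

```text
time: 9.2
tool_pos: [0.5676, -0.0362, 0.2212]
tool_rot: [-0.551, 0.551, 0.444, -0.443]
contact_force: [-1.4, 1.1, 5.5]
gripper_width: 0.498
```

```bash
python3 - <<'E'
from h import *
rep()
E
```

```text
t 9.2 pos [ 0.5676 -0.0362  0.2212] yawx 77.67 z [-0.9769  0.2136 -0.001 ] F [-1.43  1.08  5.52] T [-0.077  0.168 -0.001] w 0.498 j [-0.195 -0.016  1.824  0.     1.333 -1.55 ]
```

The z reading dropped 1.2 mm over 18°, which matches the thread pitch, so the knob is turning. I'll continue.

>>> carry_out([
  [[0, 0, -1, 0, 0, -0.007, 0], [0, 0, -1, 0, 0, -0.007, 0], [0, 0, -1, 0, 0, -0.007, 0], [0, 0, -1, 0, 0, -0.007, 0], [0, 0, -1, 0, 0, -0.007, 0]],
])

```text
time: 9.7
tool_pos: [0.5676, -0.0362, 0.2199]
tool_rot: [-0.619, 0.62, 0.341, -0.341]
contact_force: [-1.6, 0.6, 6.2]
gripper_width: 0.494
```

>>> carry_out([
  [[0, 0, -1, 0, 0, -0.007, 0], [0, 0, -1, 0, 0, -0.007, 0], [0, 0, -1, 0, 0, -0.007, 0], [0, 0, -1, 0, 0, -0.007, 0], [0, 0, -1, 0, 0, -0.007, 0]],
])

```text
time: 10.2
tool_pos: [0.5676, -0.0362, 0.2185]
tool_rot: [-0.669, 0.669, 0.229, -0.228]
contact_force: [-1.4, -0.2, 6.3]
gripper_width: 0.5
```

```bash
python3 - <<'E'
from h import *
rep()
E
```

```text
t 10.2 pos [ 0.5676 -0.0362  0.2185] yawx 37.67 z [-6.111e-01  7.915e-01 -6.000e-04] F [-1.44 -0.23  6.3 ] T [-0.081  0.274  0.102] w 0.5 j [-0.195 -0.013  1.826  0.     1.328 -0.852]
```

>>> carry_out([
  [[0, 0, -1, 0, 0, -0.006, 0], [0, 0, -1, 0, 0, -0.006, 0], [0, 0, -1, 0, 0, -0.006, 0], [0, 0, -1, 0, 0, -0.006, 0], [0, 0, -1, 0, 0, -0.006, 0]],
])

```text
time: 10.7
tool_pos: [0.5676, -0.0362, 0.2172]
tool_rot: [-0.699, 0.699, 0.109, -0.108]
contact_force: [-0.6, -0.6, 6.0]
gripper_width: 0.498
```

>>> carry_out([
  [[0, 0, -1, 0, 0, -0.006, 0], [0, 0, -1, 0, 0, -0.006, 0], [0, 0, -1, 0, 0, -0.006, 0], [0, 0, -1, 0, 0, -0.006, 0], [0, 0, -1, 0, 0, -0.006, 0]],
])

```text
time: 11.2
tool_pos: [0.5676, -0.0362, 0.2159]
tool_rot: [0.707, -0.707, 0.014, -0.015]
contact_force: [-0.1, -0.1, 4.8]
gripper_width: 0.496
```

```bash
python3 - <<'E'
from h import *
rep()
E
```

```text
t 11.2 pos [ 0.5676 -0.0362  0.2159] yawx -2.33 z [4.070e-02 9.992e-01 1.000e-04] F [-0.07 -0.13  4.76] T [-0.065  0.186  0.104] w 0.496 j [-0.195 -0.01   1.828  0.     1.323 -0.154]
```

>>> carry_out([
  [[0, 0, -1, 0, 0, -0.006, 0], [0, 0, -1, 0, 0, -0.006, 0], [0, 0, -1, 0, 0, -0.006, 0], [0, 0, -1, 0, 0, -0.006, 0], [0, 0, -1, 0, 0, -0.006, 0]],
])

```text
time: 11.7
tool_pos: [0.5676, -0.0362, 0.2146]
tool_rot: [0.694, -0.694, 0.137, -0.137]
contact_force: [-0.5, -0.1, 4.4]
gripper_width: 0.501
```

>>> carry_out([
  [[0, 0, -1, 0, 0, -0.006, 0], [0, 0, -1, 0, 0, -0.006, 0], [0, 0, -1, 0, 0, -0.006, 0], [0, 0, -1, 0, 0, -0.006, 0], [0, 0, -1, 0, 0, -0.006, 0]],
])

```text
time: 12.2
tool_pos: [0.5676, -0.0362, 0.2133]
tool_rot: [0.66, -0.659, 0.255, -0.256]
contact_force: [0.7, -0.5, 4.6]
gripper_width: 0.499
```

```bash
python3 - <<'E'
from h import *
rep()
cv2.imwrite("pics/s6.png",crop(grab_frame("side"),260,140,340,210,8))
E
```

```text
t 12.2 pos [ 0.5676 -0.0362  0.2133] yawx -42.33 z [0.6734 0.7392 0.0009] F [ 0.75 -0.53  4.63] T [-0.015  0.026  0.01 ] w 0.499 j [-0.195 -0.008  1.83   0.     1.319  0.544]
```

View pics/s6.png

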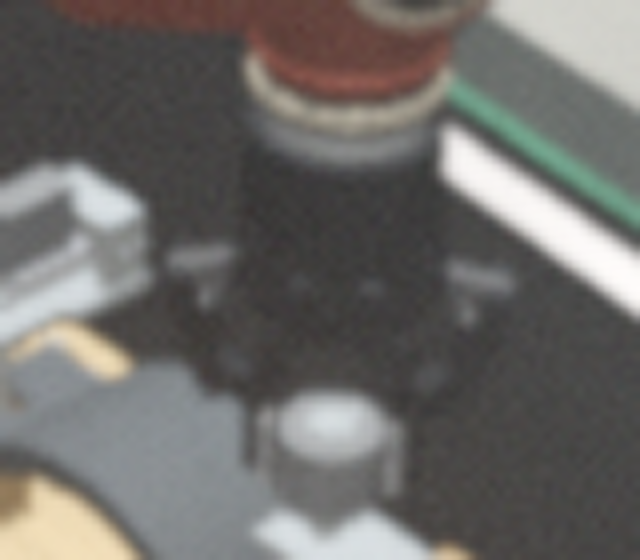

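138° turned so far and tracking well. From here I'll take shorter steps and watch the torque and sink for the hard stop.

>>> carry_out([
  [[0, 0, -1, 0, 0, -0.006, 0], [0, 0, -1, 0, 0, -0.006, 0], [0, 0, -1, 0, 0, -0.006, 0], [0, 0, -1, 0, 0, -0.006, 0]],
])

```text
time: 12.65
tool_pos: [0.5676, -0.0362, 0.2122]
tool_rot: [0.618, -0.617, 0.344, -0.345]
contact_force: [0.5, -0.6, 4.6]
gripper_width: 0.498
```

```bash
python3 - <<'E'
from h import *
rep()
E
```

```text
t 12.65 pos [ 0.5676 -0.0362  0.2122] yawx -58.26 z [0.8505 0.526  0.0011] F [ 0.46 -0.61  4.56] T [-0.095 -0.085  0.057] w 0.498 j [-0.195 -0.007  1.831  0.     1.317  0.822]
```

>>> carry_out([
  [[0, 0, -1, 0, 0, -0.006, 0], [0, 0, -1, 0, 0, -0.006, 0], [0, 0, -1, 0, 0, -0.006, 0], [0, 0, -1, 0, 0, -0.006, 0]],
])

```text
time: 13.05
tool_pos: [0.5676, -0.0362, 0.2111]
tool_rot: [0.564, -0.563, 0.426, -0.427]
contact_force: [1.5, 0.1, 3.5]
gripper_width: 0.498
```

```bash
python3 - <<'E'
from h import *
rep()
E
```

```text
t 13.05 pos [ 0.5676 -0.0362  0.2111] yawx -74.26 z [0.9625 0.2713 0.0012] F [1.51 0.09 3.52] T [-0.158 -0.085  0.043] w 0.498 j [-0.195 -0.006  1.831  0.     1.315  1.101]
```

>>> carry_out([
  [[0, 0, -1, 0, 0, -0.006, 0], [0, 0, -1, 0, 0, -0.006, 0], [0, 0, -1, 0, 0, -0.006, 0]],
])

```text
time: 13.35
tool_pos: [0.5676, -0.0362, 0.2103]
tool_rot: [0.516, -0.516, 0.483, -0.484]
contact_force: [1.6, -0.4, 2.0]
gripper_width: 0.498
```

```bash
python3 - <<'E'
from h import *
rep()
E
```

```text
t 13.35 pos [ 0.5676 -0.0362  0.2103] yawx -86.26 z [0.9979 0.0652 0.0012] F [ 1.59 -0.39  1.97] T [-0.191 -0.131  0.088] w 0.498 j [-0.195 -0.005  1.832  0.     1.313  1.311]
```

>>> carry_out([
  [[0, 0, -1, 0, 0, -0.007, 0], [0, 0, -1, 0, 0, -0.007, 0], [0, 0, -1, 0, 0, -0.007, 0]],
])

```text
time: 13.65
tool_pos: [0.5676, -0.0362, 0.2096]
tool_rot: [-0.463, 0.462, -0.534, 0.535]
contact_force: [1.5, -1.0, 3.4]
gripper_width: 0.498
```

```bash
python3 - <<'E'
from h import *
rep()
E
```

```text
t 13.65 pos [ 0.5676 -0.0362  0.2096] yawx -98.26 z [ 0.9896 -0.1436  0.0012] F [ 1.52 -1.02  3.42] T [-0.229 -0.132  0.095] w 0.498 j [-0.195 -0.004  1.833  0.     1.312  1.52 ]
```

>>> carry_out([
  [[0, 0, -1, 0, 0, -0.007, 0], [0, 0, -1, 0, 0, -0.007, 0], [0, 0, -1, 0, 0, -0.007, 0]],
])

```text
time: 13.95
tool_pos: [0.5676, -0.0362, 0.2088]
tool_rot: [-0.405, 0.404, -0.58, 0.58]
contact_force: [0.7, -0.8, 3.9]
gripper_width: 0.498
```

```bash
python3 - <<'E'
from h import *
rep()
E
```

```text
t 13.95 pos [ 0.5676 -0.0362  0.2088] yawx -110.26 z [ 0.9382 -0.3462  0.0012] F [ 0.67 -0.84  3.92] T [-0.193 -0.011  0.056] w 0.498 j [-0.195 -0.003  1.833  0.     1.311  1.73 ]
```

>>> carry_out([
  [[0, 0, -1, 0, 0, -0.007, 0], [0, 0, -1, 0, 0, -0.007, 0]],
])

```text
time: 14.15
tool_pos: [0.5676, -0.0362, 0.2082]
tool_rot: [-0.363, 0.363, -0.607, 0.607]
contact_force: [0.9, -0.2, 3.8]
gripper_width: 0.5
```

```bash
python3 - <<'E'
from h import *
rep()
E
```

```text
t 14.15 pos [ 0.5676 -0.0362  0.2082] yawx -118.26 z [ 0.8808 -0.4734  0.0011] F [ 0.9  -0.22  3.81] T [-0.213 -0.046  0.117] w 0.5 j [-0.195 -0.003  1.833  0.     1.31   1.869]
```

214° (3.74 rad) turned, so the joint is at 4.5 or more. Small steps to the stop.

>>> carry_out([
  [[0, 0, -1, 0, 0, -0.007, 0], [0, 0, -1, 0, 0, -0.007, 0]],
])

```text
time: 14.35
tool_pos: [0.5676, -0.0362, 0.2077]
tool_rot: [-0.32, 0.319, -0.631, 0.631]
contact_force: [1.2, -0.4, 4.5]
gripper_width: 0.5
```

```bash
python3 - <<'E'
from h import *
rep()
E
```

```text
t 14.35 pos [ 0.5676 -0.0362  0.2077] yawx -126.25 z [ 0.8064 -0.5914  0.001 ] F [ 1.24 -0.38  4.49] T [-0.193  0.067  0.088] w 0.5 j [-1.950e-01 -2.000e-03  1.834e+00  0.000e+00  1.309e+00  2.009e+00]
```

>>> carry_out([
  [[0, 0, -1, 0, 0, -0.007, 0], [0, 0, -1, 0, 0, -0.007, 0]],
])

```text
time: 14.55
tool_pos: [0.5676, -0.0362, 0.2072]
tool_rot: [-0.275, 0.275, -0.651, 0.652]
contact_force: [0.2, -0.5, 5.3]
gripper_width: 0.494
```

```bash
python3 - <<'E'
from h import *
rep()
cv2.imwrite("pics/s7.png",crop(grab_frame("side"),260,150,340,220,8))
E
```

```text
t 14.55 pos [ 0.5676 -0.0362  0.2072] yawx -134.25 z [ 0.7162 -0.6978  0.0008] F [ 0.15 -0.45  5.35] T [-0.158  0.096  0.056] w 0.494 j [-1.950e-01 -2.000e-03  1.834e+00  0.000e+00  1.308e+00  2.149e+00]
```

View pics/s7.png

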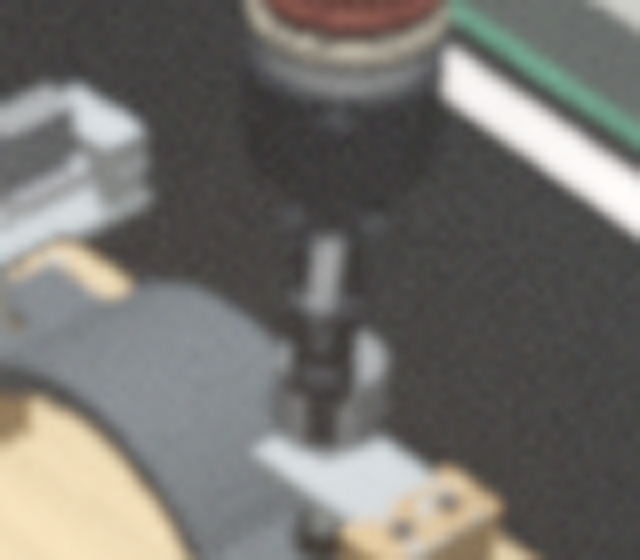

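>>> carry_out([
  [[0, 0, -1, 0, 0, -0.006, 0], [0, 0, -0.5, 0, 0, -0.003, 0], [0, 0, 0, 0, 0, 0, 0]],
])

```text
time: 14.9
tool_pos: [0.5676, -0.0363, 0.2068]
tool_rot: [-0.242, 0.241, -0.664, 0.665]
contact_force: [0.7, 0.3, 4.7]
gripper_width: 0.499
```

```bash
python3 - <<'E'
from h import *
rep()
E
```

```text
t 14.9 pos [ 0.5676 -0.0363  0.2068] yawx -140.08 z [ 6.417e-01 -7.670e-01  7.000e-04] F [0.75 0.29 4.66] T [-0.171  0.008 -0.05 ] w 0.499 j [-1.950e-01 -1.000e-03  1.835e+00  0.000e+00  1.307e+00  2.250e+00]
```

>>> carry_out([
  [[0, 0, -1, 0, 0, -0.006, 0], [0, 0, 0, 0, 0, 0, 0]],
])

```text
time: 15.1
tool_pos: [0.5676, -0.0363, 0.2065]
tool_rot: [-0.218, 0.218, -0.673, 0.673]
contact_force: [1.4, -0.7, 4.7]
gripper_width: 0.497
```

```bash
python3 - <<'E'
from h import *
rep()
E
```

```text
t 15.1 pos [ 0.5676 -0.0363  0.2065] yawx -144.09 z [ 5.866e-01 -8.099e-01  6.000e-04] F [ 1.36 -0.66  4.67] T [-0.089 -0.012 -0.062] w 0.497 j [-1.950e-01 -1.000e-03  1.835e+00  0.000e+00  1.307e+00  2.320e+00]
```

240° (4.19 rad) turned and 15.9 mm sunk, so the joint is at 4.99 or more, inside the firm band. I'll release and check.

>>> carry_out([
  [[0, 0, 0, 0, 0, 0, 50], [0, 0, 0, 0, 0, 0, 60], [0, 0, 0, 0, 0, 0, 70], [0, 0, 0, 0, 0, 0, 75], [0, 0, 0, 0, 0, 0.3, 75]],
])

```text
time: 15.6
tool_pos: [0.5659, -0.036, 0.2161]
tool_rot: [0.216, -0.219, 0.674, -0.672]
contact_force: [-0.3, -0.1, 0.3]
gripper_width: 0.883
```

>>> carry_out([
  [[0, 0, 0, 0, 0, 0.8, 75], [0, 0, 0, 0, 0, 0.9, 75], [0, 0, 0, 0, 0, 0.9, 75], [0, 0, 0, -0.8, -0.4, 0.5, 75], [0, 0, 0, -0.9, -0.6, 0, 75]],
])

```text
time: 16.1
tool_pos: [0.5002, -0.0763, 0.3479]
tool_rot: [-0.221, 0.216, -0.671, 0.674]
contact_force: [0.1, -0.8, 0.2]
gripper_width: 0.878
```

>>> carry_out([
  [[0, 0, 0, 0, -1, 0, 75], [0, 0, 0, 0, -1, 0, 75], [0, 0, 0, 0, -1, 0, 75], [0, 0, 0, 0, -1, 0, 75], [0, 0, 0, 0, -1, 0, 75]],
])

```text
time: 16.6
tool_pos: [0.499, -0.2779, 0.3433]
tool_rot: [-0.218, 0.217, -0.672, 0.673]
contact_force: [0.7, 0.2, 0.6]
gripper_width: 0.877
```

```bash
python3 - <<'E'
from h import *
rep()
a=grab_frame("side");b=grab_frame("top"); cv2.imwrite("pics/s8f.png",a);cv2.imwrite("pics/t8f.png",b)
cv2.imwrite("pics/s8.png",crop(a,220,150,340,250,6)); cv2.imwrite("pics/t8.png",crop(b,200,170,330,250,6))
E
```

```text
t 16.6 pos [ 0.499  -0.2779  0.3433] yawx -144.18 z [ 0.5853 -0.8108  0.0014] F [0.67 0.22 0.62] T [0.051 0.016 0.008] w 0.877 j [-0.638 -0.097  1.694  0.     1.542  1.878]
```

View pics/s8.png

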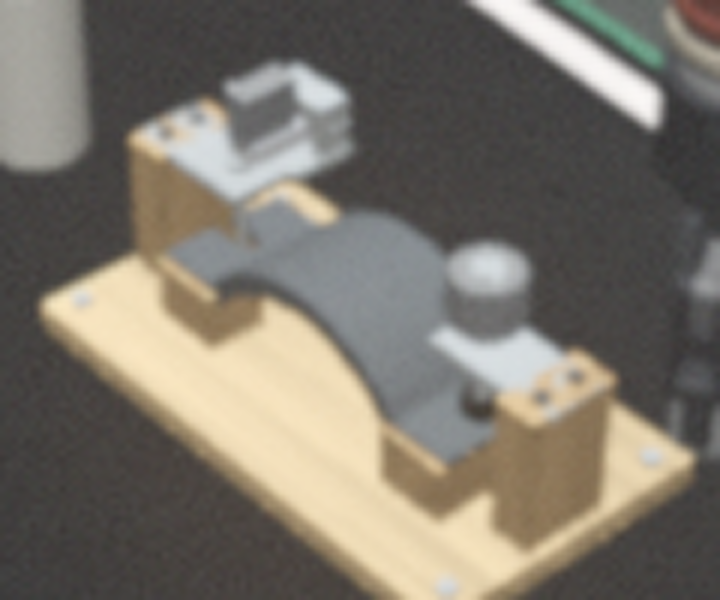

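View pics/t8.png

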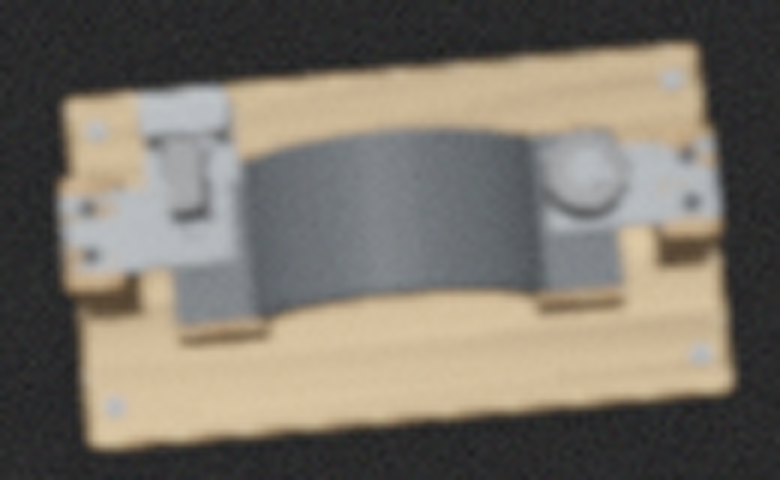

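View pics/t8f.png

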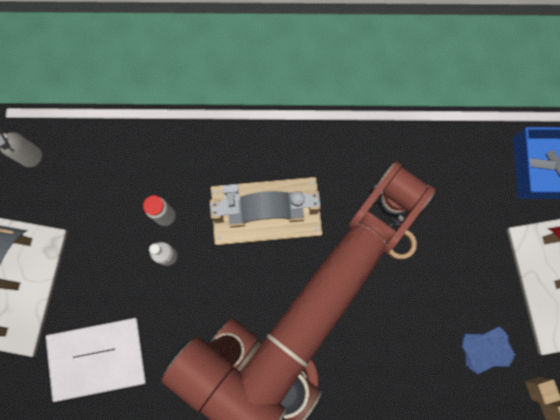

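The knob top has dropped from row 243 to 266 in the side crop. The keeper is under the catch, and the fender, flask, bottle and tape roll haven't moved. I'll check the knob height and its stability numerically.

```bash
python3 - <<'E'
from h import *
g=lambda x,y:((x+.5)/6-.5+220,(y+.5)/6-.5+150);f=lambda x,y:((x+.5)/6-.5+200,(y+.5)/6-.5+170)
print("knob",two(g(488,266),f(585,167)))
for z in(.18,.1655,.164,.163): print(z,((proj("side",[.5672,-.037,z])-[220,150]+.5)*6).round(1))
for n,a,b in[("side","side0","s8f")]:
    A=cv2.imread("pics/side0.png")[150:250,220:340];B=cv2.imread("pics/s8f.png")[150:250,220:340]
    A=A[:,:,:];r=slice(30,95),slice(5,100) 
    d=cv2.absdiff(cv2.GaussianBlur(A,(5,5),0),cv2.GaussianBlur(B,(5,5),0)).max(2); 
    ys,xs=np.where(d>15); print("changed px fender area:", sorted(set(zip((xs//8*8).tolist(),(ys//8*8).tolist()))))
# knob vertical shift by template match
A=cv2.cvtColor(cv2.imread("pics/side0.png"),6);B=cv2.cvtColor(cv2.imread("pics/s8f.png"),6)
x0,x1,y0,y1=292,311,184,200
T=cv2.resize(A[y0:y1,x0:x1],None,fx=8,fy=8,interpolation=2);S=cv2.resize(B[y0-3:y1+8,x0-3:x1+3],None,fx=8,fy=8,interpolation=2)
r=cv2.matchTemplate(S,T,5);print(cv2.minMaxLoc(r)[1],np.array(cv2.minMaxLoc(r)[3])/8-3)
print("px/mm",(proj("side",[.5672,-.037,.164])-proj("side",[.5672,-.037,.18]))/16)
E
```

```text
knob (array([ 0.5670017 , -0.03676742,  0.16425412]), np.float64(0.0004028302841715255))
0.18 [490.7 242.9]
0.1655 [489.5 264.6]
0.164 [489.4 266.9]
0.163 [489.3 268.4]
changed px fender area: [(24, 8), (24, 16), (32, 8), (32, 16), (32, 24), (40, 8), (40, 16), (40, 24), (48, 8), (48, 16), (48, 24), (72, 32), (72, 40), (72, 48), (72, 56), (72, 64), (80, 32), (80, 40), (80, 48), (80, 56), (80, 64), (88, 32), (88, 40), (104, 0), (104, 8), (104, 16), (104, 24), (104, 64), (104, 72), (112, 0), (112, 8), (112, 16), (112, 24), (112, 32), (112, 40), (112, 48), (112, 56), (112, 64), (112, 72)]
0.9710882902145386 [-0.125  3.875]
px/mm [-0.01310767  0.25020616]
```

```bash
python3 - <<'E'
from plant import *
print(job_done()); print(state()["time"])
E
```

```text
the job is handed in; nothing more can be done
None
the job is handed in; nothing more can be done
```

The fender is secured: the locating pin is latched under the catch and the clamp is tightened onto the flange. I handed the job in at about 16.7 s, with the arm clear of everything.

**Pin:** I pressed the handle down to its lower stop and slid it about 24 mm to its end stop under the catch. Two-view triangulation after letting go put the handle top at about 169.5 mm, so the pin is held roughly 15.5 mm down. That triangulation was the loosest, with the two rays missing each other by 4 mm. The last pictures still show the handle low against the catch.

**Knob:** I turned it 240° clockwise in one grasp and followed it down 15.9 mm, against 16.0 mm expected from the thread. After release the cameras put the knob top at about 164 mm, and image matching gave a drop of about 15.5 mm. That means a turn of about 4.9 to 5.0 rad, inside the firm band of 4.6 to 5.2.

**Not confirmed:** I did not reach the knob's hard stop. The wrist torque readings were too noisy to show the squeeze, so the firmness rests on the turn and height measurements.

**Fender and other items:** in the last pictures the fender was in its place and the flask, bottle and tape roll were where they started. The arm hid the sanding block in the last top view.

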